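# Find a carton's balance point and put its carry handle there

### The arm

A 6-joint arm with a two-finger parallel gripper is mounted at the origin on the work surface; the furniture and walls round the work are solid. World frame = base frame: x ahead of the robot, y to its left, z up, the work surface at z = 0. Lengths are in m, angles in degrees, forces in N, time in s.
With the tool pointing down it reaches from about 0.35 to 0.95 m from the base axis. Payload 17.4 kg.
Tool frame: the origin (TCP) lies at the very end of the fingers, on their centre line; the grasp point (between the pads) lies 19 mm behind it; z points along the fingers, y is the line along which they close (so a half turn about z gives the same grasp; the last joint's range is limited). The gripper opens to 93 mm and grips with 3 to 60 N. Pads are 15 mm wide; open, the fingers measure 128 mm over their backs; the gripper's body (75 mm by 188 mm) begins 65 mm behind the grasp point.
Start: joints at [72.204, 6.646, 82.598, -0, 90.757, -2.166], TCP at [0.182, 0.65, 0.219] pointing down, gripper open.
Joint ranges: [-162.19, 162.19], [-47.58, 125.68], [4.15, 143.07], [-65.23, 245.23], [0.69, 171.88], [-170.13, 170.13]. Speed limits (degrees/s): [108.29, 108.29, 127.2, 180, 180, 180].

### API

Orientations are given as [roll, pitch, yaw] about the fixed x, y, z axes, in that order (R = Rz(yaw) Ry(pitch) Rx(roll)).
In Python, from station import state, imaging, order gives the robot as it stands. The module is installed in compiled form; this text tells all that it offers.
- The arm moves only by the tool play_rows, never from a script. Its arguments are lists of equal length, an entry for each row: "jaw": the finger opening in cm, from 0 to 9.3; "offset": the shift along the world's x, y, z in cm, a list of three; "angular": the turn, a rotation vector about the world's x, y, z in rad, a list of three. A call has 1 to 12 rows; each row is the pose to reach, as a shift and turn from the pose commanded when the call began; what a row does not reach only later rows make up. A row lasts 1/8 s, in which the tool goes at most 62.5 mm and 10.7 degrees, less where a joint would pass 70% of its speed; a pose out of reach is approached as far as the arm can. A call with a gripper value outside its range is refused whole. The fingers move at their own pace and stop on an object; the grip force is fixed at half the most. Time passes only in rows, so rows that repeat a pose let the fingers close. It gives the time, the measured TCP pose, the force, the opening and the grip force at its end, in the units of the state.
- state(): the state, without advancing time (a new reading comes with each control period).
- imaging.read_camera(name): name is "scene" or "side" or "wrist"; returns the picture (400x640x3 uint8, red, green, blue); there is no depth.
- imaging.calibration(name): a dict with "fx", "fy", "cx", "cy" (pixels), "cam_to_world" (4x4, takes a point from camera to world coordinates). Camera axes: x right, y up, looking along -z (the intrinsics and any distortion apply to the point x, -y, -z); pixel columns grow to the right and rows downward; lengths in m; the calibration is good to about 2 mm. A picture is of the moment at which its call begins: read the wrist's pose just before it. calibration takes no time and is no camera call; for the wrist camera it gives the pose at the moment of the call.
- order.sign_off(): hands the job in; it is judged then, once.
The state is a dict: "t": time; "joint_pos": joint angles; "joint_vel": joint speeds; "joint_efforts": joint torques, N m; "eef_pos": TCP position; "tcp_rot": TCP orientation; "ft_force": force on the tool from outside, world axes, zero at the start; "torque": the same for the moment, N m; "finger_gap": opening from 0.0 (shut) to 1.0 (fully open); "grasp_force": force on a finger pad.
Only numpy, scipy, OpenCV 4.12 (cv2) and the standard library are available. Lean on these libraries where they do the work, as an engineer would, in place of code of your own. Each camera call takes 0.05 s, during which the arm holds its last target. There are 200 camera calls.

### The job

This sealed long carton is packed off-centre. Lay it along the blue balance stand, across its knife edge, and shift it along until, let go, it balances level on the edge alone; then mark that point by slipping the orange carry handle over the carton right above the knife edge, fully down, and leave the carton balancing there. Leave the label roll, the small box and the black tape where they are.

Things in the scene. Friction and masses are not known exactly. Their poses are not given: they have to be found in the camera images.
- carton: brown sealed cardboard carton, 220 x 46 x 46 mm (its x, y, z), 0.4 to 0.7 kg, lying on the worktop. Origin: centre of its underside; x along its length, z up. Its contents are fixed inside but off-centre: the balance point lies within 40 mm of the middle of its length, on either side, and cannot be seen. Either end may point either way.
- balance_stand: blue plate 170 x 84 x 10 mm, fixed to the worktop, with the knife edge across its middle. Origin: centre of its underside; x along its length, the way the carton is to lie; y along the knife edge. At x = -60 and +60 mm a rubber-topped catch bar, 60 mm long in y, top 46 mm above the worktop: an unbalanced carton tips about 0.07 rad, heavy side down, and rests on it. Nothing is higher than the edge.
- knife: the steel knife edge of the stand, 64 mm long; fixed to the stand, with the same origin and axes.
- knife_edge (a point): middle of the top of the knife edge, 50 mm above the worktop (4 mm above the catch bars); axes as the stand's. The top is a flat land 7 mm wide (in the stand's x): the carton stays level only while its balance point lies over this land.
- carry_handle: orange saddle with black grip bar, 35 g. Origin: centre between the feet of its legs; x along the bar (and the carton, once fitted), z up. Legs 34 mm long (x), 24 high, 50 apart inside, 58 outside; top plate 24 to 28 mm up. Bar 60 x 14 x 14 mm, 50 to 64 mm up, on posts at x = -21 and +21 mm: pinch it across y. Fully down on the carton, its origin is 22 mm above the carton's underside.
- label_roll_0: bystander: white label roll, 78 mm across, 52 mm high; origin at the centre of its underside.
- box_tags: bystander: beige small box, 61 x 110 x 46 mm; origin at the centre of its underside.
- tape_electrical: bystander: roll of black tape, 53 mm across, 19 mm high, lying flat; origin at the centre of its underside.

How it is judged (in metres and radians):
On the way:
1. the carton balances level on the knife edge alone, let go, before the handle is fitted (angle between the x axis of carton and the x axis of balance_stand, either way round below 0.2 rad and angle between carton's own z axis and vertical below 0.025 rad and contact force between carton and knife above 2 N and contact force between carton and the fingers below 0.05 N and linear speed of carton below 0.01 m/s and contact force between carton and carry_handle below 0.01 N), for 0.5 s.
At the end, for the whole second after the job is handed in: The carton rests on the knife edge alone, level within 0.025 rad, in line with the stand within 0.2 rad; the handle is fully down over it (seat within 2 mm, middle line within 6 mm, tilt under 0.06 rad), its middle within 6 mm of the edge along the stand; both at rest (angle between the x axis of carton and the x axis of balance_stand, either way round below 0.2 rad and angle between carton's own z axis and vertical below 0.025 rad and contact force between carton and knife above 2 N and linear speed of each of carton, carry_handle below 0.01 m/s and x of carry_handle in the frame of knife_edge between -0.006 and 0.006 m and z of carry_handle in the frame of carton between 0.02 and 0.0245 m and y of carry_handle in the frame of carton between -0.006 and 0.006 m and angle between the z axis of carry_handle and the z axis of carton, either way round below 0.06 rad); the robot touches nothing.
It fails at once if the carton is tipped over or dropped on its side (angle between carton's own z axis and vertical above 0.9 rad).
It fails at once if the label roll is pushed away (distance of label_roll_0 from where it was at the start of the episode above 0.03 m).
It fails at once if the box is pushed away (distance of box_tags from where it was at the start of the episode above 0.03 m).
It fails at once if the roll of black tape is pushed away (distance of tape_electrical from where it was at the start of the episode above 0.03 m).
It also fails if it takes over 72 s, if anything falls off the work surface, if the arm or the gripper's body presses on something with over 40 N, if the wrist force passes 120 N, or if a joint passes its speed limit or range.

## Working session

There is one attempt and no reset: what is moved stays moved. The work goes in short steps, Python scripts to look and compute and a tool call to move; the robot and the scene stay as the last step left them, time stands still between calls to the robot, and variables do not carry over. Pictures are saved under pics/ and viewed, at most 10 in all, crops included, and the job is handed in when it is done.

Besides the shell and the picture viewer there is one more tool, called after ">>>" by a JSON object that holds its "method" and its "body", one argument or row to a line. play_rows: Moves the arm, as the interface text tells. Its arguments: {"type":"object","properties":{"jaw":{"type":"array","items":{"type":"number"}},"offset":{"type":"array","items":{"type":"array","items":{"type":"number"}}},"angular":{"type":"array","items":{"type":"array","items":{"type":"number"}}}},"required":["jaw","offset","angular"]}

```bash
mkdir -p pics; python3 - <<'E'
from station import state, imaging
import cv2, numpy as np
print(state())
for n in ("scene","side"):
    im=imaging.read_camera(n); cv2.imwrite(f"pics/{n}0.png",im[:,:,::-1])
    c=imaging.calibration(n); print(n,{k:(np.round(v,4).tolist()) for k,v in c.items()})
E
```

```text
{'t': 0.0, 'joint_pos': array([ 7.22047893e+01,  6.67441801e+00,  8.26368822e+01, -1.21762248e-03,
        9.07581124e+01, -2.16487981e+00]), 'joint_vel': array([-0.04332226,  0.01063166, -0.00510393, -0.09335022,  0.13003858,
        0.07603287]), 'joint_efforts': array([-8.38552769e-04, -7.21286058e+01, -6.22597504e+01,  7.78968260e-02,
        2.39728839e-02, -6.73722070e-05]), 'eef_pos': array([0.18180192, 0.64982644, 0.21788943]), 'tcp_rot': array([-1.79930591e+02, -1.40541636e-03,  1.64369653e+02]), 'ft_force': array([ 0.15325048, -0.2708766 ,  0.69526854]), 'torque': array([-0.03017827, -0.00114253, -0.01918854]), 'grasp_force': 0.0, 'finger_gap': 0.9998340432303842}
scene {'fx': 452.058, 'fy': 452.058, 'cx': 323.1491, 'cy': 206.2651, 'cam_to_world': [[-0.771, 0.5503, -0.3205, 0.0041], [-0.6368, -0.67, 0.3815, 0.4894], [-0.0048, 0.4983, 0.867, 1.2555], [0.0, 0.0, 0.0, 1.0]]}
side {'fx': 394.8419, 'fy': 394.8419, 'cx': 320.4604, 'cy': 199.0633, 'cam_to_world': [[-0.9784, 0.1208, -0.1675, 0.2865], [-0.2065, -0.5763, 0.7907, 0.8204], [-0.001, 0.8083, 0.5888, 0.6981], [0.0, 0.0, 0.0, 1.0]]}
```

View pics/scene0.png

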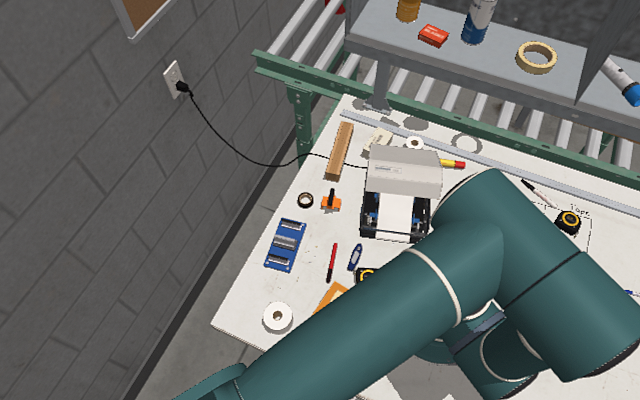

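View pics/side0.png

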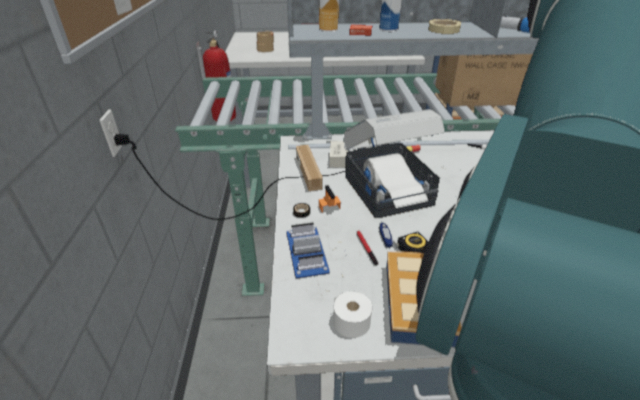

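The scene view shows the carton at (340,152), small box at about (378,140), orange handle at (331,201), tape at (305,200), stand at (285,244) and label roll at (277,317). The side view shows the same objects.

```bash
cat > h.py <<'E'
from station import state, imaging
import cv2, numpy as np
def ray(c,u,v):
    T=np.array(c["cam_to_world"]); d=np.array([(u-c["cx"])/c["fx"],-(v-c["cy"])/c["fy"],-1.])
    return T[:3,3],T[:3,:3]@d
def plane(c,u,v,z):
    o,d=ray(c,u,v); return o+d*(z-o[2])/d[2]
def proj(c,P):
    T=np.array(c["cam_to_world"]); q=(np.asarray(P)-T[:3,3])@T[:3,:3]
    return np.array([c["cx"]-c["fx"]*q[0]/q[2], c["cy"]+c["fy"]*q[1]/q[2]])
def blobs(im,lo,hi,roi,amin=30):
    hsv=cv2.cvtColor(im,cv2.COLOR_RGB2HSV); m=cv2.inRange(hsv,lo,hi)
    k=np.zeros_like(m); x0,y0,x1,y1=roi; k[y0:y1,x0:x1]=m[y0:y1,x0:x1]
    cs,_=cv2.findContours(k,cv2.RETR_EXTERNAL,cv2.CHAIN_APPROX_NONE)
    return sorted([c for c in cs if cv2.contourArea(c)>amin],key=cv2.contourArea)[::-1]
def rectz(c,cnt,z):
    P=np.array([plane(c,*p,z)[:2] for p in cnt.reshape(-1,2)]).astype(np.float32)
    (x,y),(w,h),a=cv2.minAreaRect(P)
    if w<h: w,h,a=h,w,a+90
    return np.round([x,y,w,h,(a+90)%180-90],4)
E
python3 - <<'E'
from h import *
S={"scene":dict(carton=(325,115,360,182),handle=(315,190,345,215),stand=(255,210,315,280)),
   "side":dict(carton=(290,140,328,195),handle=(312,180,345,215),stand=(280,215,335,285))}
col=dict(carton=((8,60,60),(22,255,255),.046),handle=((3,170,100),(18,255,255),.026),stand=((100,120,60),(125,255,255),.01))
for n in S:
    im=imaging.read_camera(n); c=imaging.calibration(n)
    for k,r in S[n].items():
        lo,hi,z=col[k]; b=blobs(im,lo,hi,r,10)
        for q in b[:3]: print(n,k,cv2.contourArea(q),rectz(c,q,z))
im=imaging.read_camera("scene")
cv2.imwrite("pics/sc_crop.png",cv2.resize(im[110:340,220:460,::-1],None,fx=2.6,fy=2.6,interpolation=cv2.INTER_CUBIC))
c=imaging.calibration("scene")
for u,v,z in [(305,200,.019),(277,317,.052),(378,140,.046)]: print(plane(c,u,v,z))
im=imaging.read_camera("wrist");cv2.imwrite("pics/w0.png",im[:,:,::-1]);c=imaging.calibration("wrist");print(c)
E
```

```text
scene carton 796.0 [ 5.48200e-01 -2.43500e-01  2.46800e-01  5.01000e-02 -6.49525e+01]
scene handle 109.5 [ 0.4504 -0.0797  0.0574  0.0449 30.3361]
scene stand 581.0 [  0.4702   0.1162   0.168    0.0813 -66.4469]
side carton 609.0 [ 5.48600e-01 -2.25500e-01  2.72000e-01  5.35000e-02 -6.44138e+01]
side handle 16.5 [ 4.54700e-01 -8.51000e-02  4.24000e-02  2.00000e-02 -4.86348e+01]
side stand 248.0 [  0.4702   0.122    0.1599   0.0787 -66.7421]
[ 0.52042162 -0.03574934  0.019     ]
[0.32597473 0.30391315 0.052     ]
[ 0.47236341 -0.35844618  0.046     ]
{'fx': 293.16523777911254, 'fy': 293.16523777911254, 'cx': 321.15024131932535, 'cy': 193.64529387340622, 'cam_to_world': array([[ 2.68684013e-01, -9.25693791e-01, -2.66270365e-01,
         1.08109228e-01],
       [ 9.63228360e-01,  2.58165497e-01,  7.44426177e-02,
         6.71038877e-01],
       [-1.69247723e-04, -2.76480708e-01,  9.61019453e-01,
         3.85721645e-01],
       [ 0.00000000e+00,  0.00000000e+00,  0.00000000e+00,
         1.00000000e+00]])}
```

View pics/sc_crop.png

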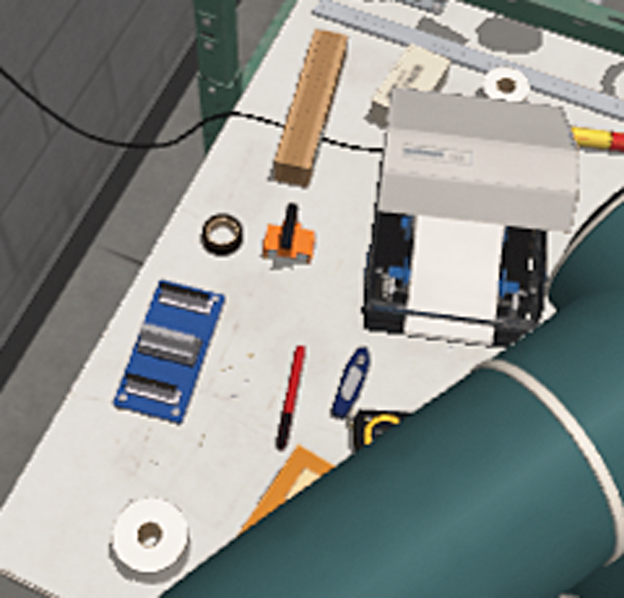

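View pics/w0.png

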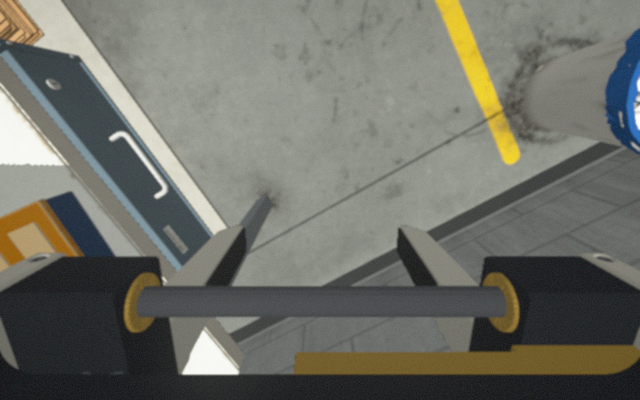

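Crop: carton, handle and tape sit left of a label printer with a raised lid (crop (480,140)), the small box at crop (410,85); the wrist view still shows only floor. I'll move over the stand to look from closer.

>>> {"method": "play_rows", "body": {
  "jaw": [9.3,9.3,9.3,9.3,9.3,9.3,9.3,9.3,9.3,9.3,9.3,9.3],
  "offset": [
    [2.4,-4.4,2],
    [4.8,-9,4],
    [7.2,-13.5,6],
    [9.6,-18,8],
    [12,-22.5,10],
    [14.4,-27,12],
    [16.8,-31.5,13],
    [19.2,-36,13],
    [22,-40,13],
    [25,-45,13],
    [28,-50,13],
    [28,-50,13]
  ],
  "angular": [
    [0,0,-0.08],
    [0,0,-0.16],
    [0,0,-0.25],
    [0,0,-0.33],
    [0,0,-0.42],
    [0,0,-0.5],
    [0,0,-0.58],
    [0,0,-0.67],
    [0,0,-0.75],
    [0,0,-0.85],
    [0,0,-0.85],
    [0,0,-0.85]
  ]
}}

```text
t: 1.8
eef_pos: [0.4631, 0.1471, 0.3483]
tcp_rot: [-180.0, 0.0, 115.4]
ft_force: [0.7, 0.6, -0.2]
finger_gap: 0.997
grasp_force: 0.0
```

```bash
python3 - <<'E'
from h import *
c=imaging.calibration("wrist")
im=imaging.read_camera("wrist");cv2.imwrite("pics/w1.png",im[:,:,::-1])
np.save("w1c.npy",c,allow_pickle=True)
s=state();print(s["t"],s["eef_pos"],s["tcp_rot"]);print(np.array(c["cam_to_world"]).round(4))
# lid height by two views
a,b=imaging.calibration("scene"),imaging.calibration("side")
for p,q in [((367,182),(346,148)),((434,148.5),(428,112)),((442,179),(443,133)),((340,125),(300,146))]:
    (o1,d1),(o2,d2)=ray(a,*p),ray(b,*q)
    t=np.linalg.lstsq(np.c_[d1,-d2],o2-o1,rcond=None)[0]; A=o1+d1*t[0];B=o2+d2*t[1]; print(((A+B)/2).round(3),np.linalg.norm(A-B).round(3))
E
```

```text
1.85 [0.46238063 0.14873211 0.3484747 ] [-1.79978906e+02 -8.57926501e-03  1.15485508e+02]
[[ 9.030e-01 -4.128e-01 -1.190e-01  4.303e-01]
 [ 4.296e-01  8.679e-01  2.493e-01  2.168e-01]
 [ 4.000e-04 -2.763e-01  9.611e-01  5.156e-01]
 [ 0.000e+00  0.000e+00  0.000e+00  1.000e+00]]
[ 0.393 -0.144  0.156] 0.055
[ 0.23  -0.275  0.25 ] 0.054
[ 0.175 -0.242  0.201] 0.039
[ 0.6   -0.315  0.063] 0.006
```

View pics/w1.png

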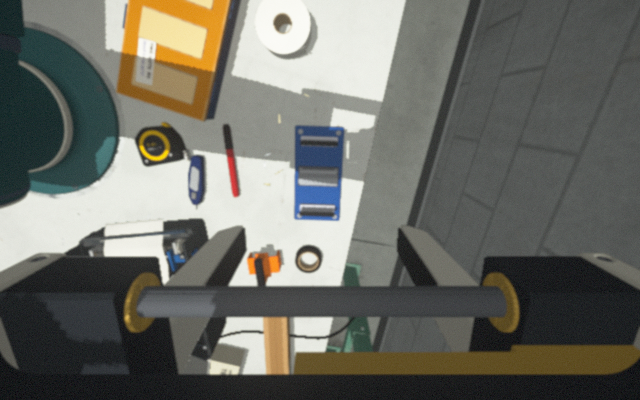

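Wrist view: stand at (319,172), roll (283,26), handle (263,263), tape (308,258), carton at bottom (277,345) behind the gripper. Measure stand from here, then go above the carton.

>>> {"method": "play_rows", "body": {
  "jaw": [9.3,9.3,9.3,9.3,9.3,9.3,9.3,9.3,9.3,9.3],
  "offset": [
    [1,-4,0],
    [2,-8,0],
    [3,-13,0],
    [4,-18,0],
    [5,-23,0],
    [6,-28,0],
    [7,-32,0],
    [8,-36,0],
    [8,-36,0],
    [8,-36,0]
  ],
  "angular": [
    [0,0,0],
    [0,0,0],
    [0,0,0],
    [0,0,0],
    [0,0,0],
    [0,0,0],
    [0,0,0],
    [0,0,0],
    [0,0,0],
    [0,0,0]
  ]
}}

```text
t: 3.1
eef_pos: [0.5421, -0.2086, 0.3487]
tcp_rot: [180.0, -0.0, 115.7]
ft_force: [-0.2, 0.2, 0.5]
finger_gap: 0.995
grasp_force: 0.0
```

```bash
python3 - <<'E'
from h import *
im=cv2.imread("pics/w1.png")[:,:,::-1].copy(); c=np.load("w1c.npy",allow_pickle=True).item()
for q in blobs(im,(100,120,60),(125,255,255),(285,115,355,228),100)[:2]: print("stand",rectz(c,q,.01),cv2.minAreaRect(q))
c=imaging.calibration("wrist"); im=imaging.read_camera("wrist");cv2.imwrite("pics/w2.png",im[:,:,::-1]); np.save("w2c.npy",c,allow_pickle=True)
s=state();print(s["t"],s["eef_pos"],s["tcp_rot"])
for q in blobs(im,(8,60,60),(22,255,255),(200,0,420,300),200)[:3]: print("carton",cv2.contourArea(q),rectz(c,q,.046),cv2.minAreaRect(q))
for q in blobs(im,(3,170,100),(18,255,255),(150,0,420,230),20)[:3]: print("handle",cv2.contourArea(q),rectz(c,q,.026),cv2.minAreaRect(q))
E
```

```text
stand [  0.4739   0.1121   0.1467   0.0791 -66.7157] ((317.2495422363281, 174.5103759765625), (45.91848373413086, 81.17955017089844), 2.385944128036499)
stand [4.47000e-01 1.85700e-01 6.76000e-02 1.33000e-02 2.54387e+01] ((322.0, 131.0), (8.0, 40.0), 90.0)
3.15 [ 0.54201356 -0.20851733  0.34891628] [1.79979351e+02 4.21928359e-03 1.15750255e+02]
carton 3393.0 [ 5.578e-01 -2.574e-01  2.212e-01  4.720e-02 -6.456e+01] ((316.5, 185.5), (129.0, 29.0), 90.0)
carton 446.0 [ 4.68400e-01 -7.51000e-02  4.78000e-02  2.58000e-02 -5.87987e+01] ((314.9901123046875, 55.90098571777344), (35.42332458496094, 17.51265525817871), 84.2894058227539)
carton 372.0 [ 4.38800e-01 -9.28000e-02  4.77000e-02  2.25000e-02 -5.84499e+01] ((291.6689453125, 58.18600845336914), (35.34447479248047, 15.189361572265625), 83.2901611328125)
handle 309.5 [ 4.66700e-01 -7.31000e-02  4.54000e-02  2.24000e-02 -5.92951e+01] ((314.8606872558594, 56.46720886230469), (32.2307243347168, 14.666789054870605), 84.80557250976562)
handle 237.5 [ 4.36800e-01 -9.22000e-02  3.69000e-02  1.86000e-02 -5.95504e+01] ((291.9079284667969, 59.53258514404297), (26.167312622070312, 12.135564804077148), 84.5596694946289)
```

View pics/w2.png

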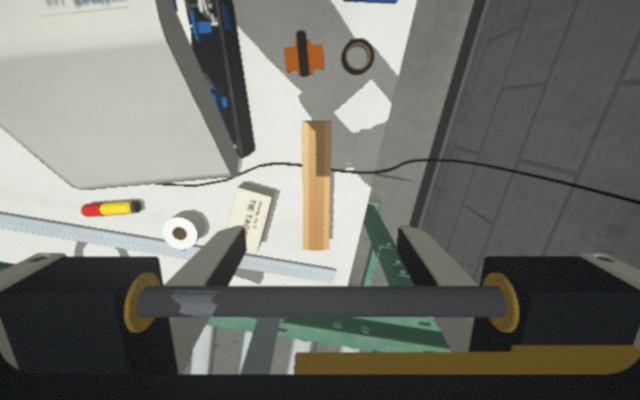

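The wrist view now shows the carton (303–331, 120–250), handle (305,56), tape (358,56), box (253,215) and the printer lid's corner near (237,172). Check clearances around the carton in its frame.

```bash
python3 - <<'E'
from h import *
w=np.load("w2c.npy",allow_pickle=True).item(); a=imaging.calibration("scene")
C=np.array([.5578,-.2574]); th=np.radians(-64.56); ex=np.array([np.cos(th),np.sin(th)]); ey=np.array([-ex[1],ex[0]])
loc=lambda P:(np.round([(P[:2]-C)@ex,(P[:2]-C)@ey,P[2]],3))
for nm,p,q in [("lid",(237,172),(371,144.6)),("tray",(252,155),(367,178))]:
    (o1,d1),(o2,d2)=ray(w,*p),ray(a,*q)
    t=np.linalg.lstsq(np.c_[d1,-d2],o2-o1,rcond=None)[0]; A=o1+d1*t[0];B=o2+d2*t[1]; print(nm,loc((A+B)/2),np.linalg.norm(A-B).round(3))
for z in (.05,.1,.15,.2): print(z,[loc(plane(w,*p,z)) for p in ((237,172),(252,155),(243,100))])
print("box",[loc(plane(w,*p,.046)) for p in ((275,190),(262,252),(240,182))])
im=cv2.imread("pics/w2.png")[:,:,::-1].copy()
cnt=[q for q in blobs(im,(8,60,60),(22,255,255),(200,0,420,300),200)][0]
# edges per row at top plane
P=np.array([loc(plane(w,*p,.046)) for p in cnt.reshape(-1,2)]); print(P.min(0),P.max(0))
for z in(.028,.064): # handle bar dark/black mask & orange
    m=cv2.inRange(cv2.cvtColor(im,cv2.COLOR_RGB2HSV),(0,0,0),(179,255,70)); 
ob=np.vstack([q for q in blobs(im,(3,120,80),(22,255,255),(275,30,335,85),20)]); print("handle orange",rectz(w,ob,.027),cv2.minAreaRect(ob))
for q in blobs(im,(0,0,0),(179,255,60),(285,20,325,85),20): print("bar",cv2.contourArea(q),rectz(w,q,.064),cv2.minAreaRect(q))
E
```

```text
lid [-0.047 -0.105  0.142] 0.007
tray [-0.048 -0.116 -0.032] 0.013
0.05 [array([-0.03 , -0.129,  0.05 ]), array([-0.057, -0.103,  0.05 ]), array([-0.141, -0.111,  0.05 ])]
0.1 [array([-0.04 , -0.114,  0.1  ]), array([-0.065, -0.091,  0.1  ]), array([-0.139, -0.099,  0.1  ])]
0.15 [array([-0.051, -0.1  ,  0.15 ]), array([-0.072, -0.079,  0.15 ]), array([-0.138, -0.086,  0.15 ])]
0.2 [array([-0.061, -0.085,  0.2  ]), array([-0.08 , -0.068,  0.2  ]), array([-0.137, -0.073,  0.2  ])]
box [array([ 0.001, -0.069,  0.046]), array([ 0.115, -0.096,  0.046]), array([-0.012, -0.126,  0.046])]
[-0.111 -0.024  0.046] [0.111 0.024 0.046]
handle orange [ 0.4521 -0.0811  0.0584  0.0469 30.2126] ((303.95172119140625, 56.92069625854492), (33.3842887878418, 38.11787796020508), 85.2363510131836)
bar 274.5 [ 4.52600e-01 -8.21000e-02  5.71000e-02  1.10000e-02 -5.91889e+01] ((302.5594482421875, 53.09405517578125), (44.27915573120117, 7.8607940673828125), 84.2894058227539)
```

Lid corner (105 mm to the side, 47 mm toward the handle) clears the gripper body; the box leaves 69 mm. Descend with a 7 cm jaw and grasp at the carton's middle.

>>> {"method": "play_rows", "body": {
  "jaw": [7,7,7,7,7,7,7,7,7,7,7,7],
  "offset": [
    [0.8,-2.5,-3],
    [1.6,-4.9,-6],
    [1.6,-4.9,-10],
    [1.6,-4.9,-14],
    [1.6,-4.9,-18],
    [1.6,-4.9,-22],
    [1.6,-4.9,-26],
    [1.6,-4.9,-29],
    [1.6,-4.9,-31],
    [1.6,-4.9,-33],
    [1.6,-4.9,-33.9],
    [1.6,-4.9,-33.9]
  ],
  "angular": [
    [0,0,-0.004],
    [0,0,-0.004],
    [0,0,-0.004],
    [0,0,-0.004],
    [0,0,-0.004],
    [0,0,-0.004],
    [0,0,-0.004],
    [0,0,-0.004],
    [0,0,-0.004],
    [0,0,-0.004],
    [0,0,-0.004],
    [0,0,-0.004]
  ]
}}

```text
t: 4.65
eef_pos: [0.5579, -0.2589, 0.0095]
tcp_rot: [-180.0, -0.0, 115.4]
ft_force: [-0.0, -0.4, 0.6]
finger_gap: 0.753
grasp_force: 0.0
```

>>> {"method": "play_rows", "body": {
  "jaw": [4,4,4,4,4,4,4,4],
  "offset": [
    [0,0,0],
    [0,0,0],
    [0,0,0],
    [0,0,0],
    [0,0,0],
    [0,0,0],
    [0,0,0],
    [0,0,0]
  ],
  "angular": [
    [0,0,0],
    [0,0,0],
    [0,0,0],
    [0,0,0],
    [0,0,0],
    [0,0,0],
    [0,0,0],
    [0,0,0]
  ]
}}

```text
t: 5.65
eef_pos: [0.5579, -0.2592, 0.0102]
tcp_rot: [180.0, 0.0, 115.4]
ft_force: [-2.8, -0.7, 5.9]
finger_gap: 0.494
grasp_force: 30.0
```

```bash
cat > ft.py <<'E'
from h import *
import sys
F=[];M=[]
for i in range(int(sys.argv[1])):
    imaging.read_camera("side"); s=state(); F.append(s["ft_force"]);M.append(s["torque"])
print(s["t"],s["eef_pos"],s["tcp_rot"],s["finger_gap"]*9.3,s["grasp_force"]); a=np.radians(s["tcp_rot"][2]); 
F=np.array(F);M=np.array(M);R=np.array([[np.cos(a),np.sin(a)],[np.sin(a),-np.cos(a)]]) # tool x,y axes cols
print("F",F.mean(0).round(3),F.std(0).round(2),"M",M.mean(0).round(4),M.std(0).round(4),"M tool xy",(M.mean(0)[:2]@R).round(4))
E
python3 ft.py 6
```

```text
5.95 [ 0.55794409 -0.25918013  0.01015108] [1.79996381e+02 2.95218030e-02 1.15433385e+02] 4.581503840218086 29.997140765190125
F [-2.861 -0.244  6.157] [0.32 0.53 0.32] M [-0.2547  0.6361 -0.1488] [0.0544 0.0156 0.0186] M tool xy [0.6839 0.0431]
```

>>> {"method": "play_rows", "body": {
  "jaw": [4,4,4,4,4,4,4,4],
  "offset": [
    [0,0,0.5],
    [0,0,1.5],
    [0,0,3],
    [0,0,5],
    [0,0,7.5],
    [0,0,9.5],
    [0,0,10],
    [0,0,10]
  ],
  "angular": [
    [0,0,0],
    [0,0,0],
    [0,0,0],
    [0,0,0],
    [0,0,0],
    [0,0,0],
    [0,0,0],
    [0,0,0]
  ]
}}

```text
t: 6.95
eef_pos: [0.5578, -0.2589, 0.1096]
tcp_rot: [180.0, 0.0, 115.4]
ft_force: [0.9, -0.5, -5.0]
finger_gap: 0.491
grasp_force: 30.0
```

```bash
python3 ft.py 12; python3 - <<'E'
from h import *
im=imaging.read_camera("side");b=im[60:260,230:430,::-1];w=imaging.read_camera("wrist")[:,:,::-1]
b=cv2.resize(b,(400,400));cv2.imwrite("pics/lift.png",np.hstack([b,cv2.resize(w,(400,250),).copy() if 0 else w[:,120:520]]))
E
```

```text
7.55 [ 0.55787163 -0.25897332  0.10959991] [-1.79997889e+02 -1.14697020e-03  1.15438677e+02] 4.595612617226694 29.983533918857574
F [-0.115 -0.008 -4.64 ] [0.58 0.58 0.5 ] M [-0.0596  0.0146 -0.0012] [0.0298 0.0262 0.0202] M tool xy [ 0.0388 -0.0475]
```

View pics/lift.png

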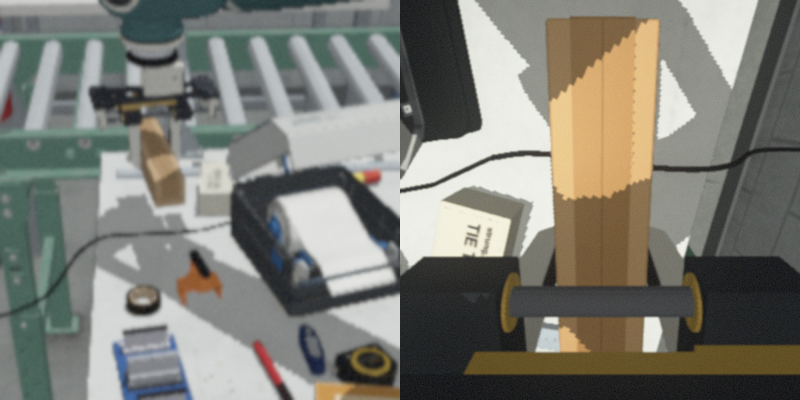

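Carton lifted and hanging level (its near end in the wrist view at (603,17), edges 548–659), about 0.47 kg, moment suggests the balance point about 10 mm toward the handle-side end. Refine the stand pose from the earlier wrist picture and check tilt.

```bash
python3 - <<'E'
from h import *
im=cv2.imread("pics/w1.png")[:,:,::-1].copy(); c=np.load("w1c.npy",allow_pickle=True).item()
q=np.vstack(blobs(im,(100,120,50),(125,255,255),(285,115,355,228),8)); r=rectz(c,q,.01); print("stand wrist",r)
a=imaging.calibration("scene"); 
b=cv2.cvtColor(im,cv2.COLOR_RGB2HSV)
g=[x for x in blobs(im,(0,0,90),(179,70,255),(297,160,342,195),50)]
for x in g: print("knife?",cv2.contourArea(x),rectz(c,x,.05),cv2.boundingRect(x))
w=imaging.calibration("wrist"); s=state(); t=s["eef_pos"]; al=np.radians(s["tcp_rot"][2]); tx=np.array([np.cos(al),np.sin(al)]); ty=np.array([np.sin(al),-np.cos(al)])
for sy in(-.023,.023):
  P=np.r_[t[:2]+tx*.110+ty*sy, t[2]-.010+.046]; print(proj(w,P).round(1), "5mm lower", proj(w,P-[0,0,.005]).round(1))
E
```

```text
stand wrist [  0.4727   0.1145   0.1654   0.0791 -66.641 ]
knife? 600.5 [ 0.4711  0.1189  0.0646  0.0286 23.7256] (298, 168, 41, 19)
[263.   23.2] 5mm lower [265.3  26.6]
[378.2  23.3] 5mm lower [375.9  26.7]
```

>>> {"method": "play_rows", "body": {
  "jaw": [4,4,4,4,4,4,4,4,4,4,4,4],
  "offset": [
    [0,0,2],
    [-0.4,2,3],
    [-1.2,5,3],
    [-2,9,3],
    [-3,13,3],
    [-4,17,3],
    [-5,21.5,3],
    [-6,26,3],
    [-7,30.5,3],
    [-7.8,34,2.5],
    [-8.2,36,1],
    [-8.3,36.6,0]
  ],
  "angular": [
    [0,0,0],
    [0,0,0],
    [0,0,0],
    [0,0,-0.036],
    [0,0,-0.036],
    [0,0,-0.036],
    [0,0,-0.036],
    [0,0,-0.036],
    [0,0,-0.036],
    [0,0,-0.036],
    [0,0,-0.036],
    [0,0,-0.036]
  ]
}}

```text
t: 9.15
eef_pos: [0.4742, 0.1084, 0.11]
tcp_rot: [180.0, 0.0, 113.5]
ft_force: [0.1, -0.5, -5.1]
finger_gap: 0.492
grasp_force: 30.0
```

>>> {"method": "play_rows", "body": {
  "jaw": [4,4,4,4,4,4],
  "offset": [
    [0,0,-1.5],
    [0,0,-3],
    [0,0,-4],
    [0,0,-4.5],
    [0,0,-4.8],
    [0,0,-4.8]
  ],
  "angular": [
    [0,0,0],
    [0,0,0],
    [0,0,0],
    [0,0,0],
    [0,0,0],
    [0,0,0]
  ]
}}

```text
t: 9.9
eef_pos: [0.475, 0.107, 0.0618]
tcp_rot: [180.0, 0.0, 113.4]
ft_force: [-0.7, 0.1, -4.5]
finger_gap: 0.49
grasp_force: 30.0
```

```bash
python3 ft.py 3;  python3 - <<'E'
from h import *
im=imaging.read_camera("side")[:,:,::-1];w=imaging.read_camera("wrist")[:,:,::-1]
b=cv2.resize(im[190:290,260:360],(400,400),interpolation=cv2.INTER_CUBIC);cv2.imwrite("pics/place.png",np.hstack([b,w[:,120:520]]))
E
```

```text
10.05 [0.47505152 0.10708559 0.06200816] [1.79971184e+02 6.70508560e-03 1.13378612e+02] 4.596189086004529 29.983398914337158
F [ 0.271  0.423 -4.996] [0.23 0.22 0.43] M [-0.0777  0.053   0.0127] [0.0138 0.0278 0.0119] M tool xy [ 0.0795 -0.0503]
```

View pics/place.png

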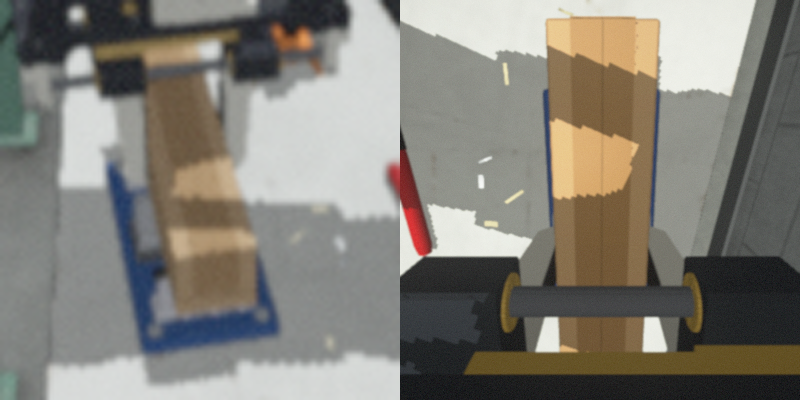

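The carton is in line over the stand, centred laterally (wrist view edges 547–659, blue plate symmetric at both sides). I'll write a tilt measure from the width taper, then lower and let go.

```bash
cat > tilt.py <<'E'
from h import *
def tilt(save=None):
    c=imaging.calibration("wrist"); im=imaging.read_camera("wrist")
    if save: cv2.imwrite(save,im[:,:,::-1])
    m=cv2.inRange(cv2.cvtColor(im,cv2.COLOR_RGB2HSV),(5,60,40),(24,255,255)); m[:,:250]=0; m[:,400:]=0
    rows=[];L=[];R=[]
    for v in range(30,225,3):
        x=np.flatnonzero(m[v])
        if len(x)>70: rows.append(v);L.append(x[0]);R.append(x[-1]+1)
    rows=np.array(rows,float)
    def fit(y):
        y=np.array(y,float);k=np.ones(len(y),bool)
        for _ in range(4): p=np.polyfit(rows[k],y[k],1);r=np.abs(np.polyval(p,rows)-y);k=r<max(1.,2*np.median(r))
        return p
    l,r=fit(L),fit(R); T=np.array(c["cam_to_world"]); P=[]
    for v in (40.,215.):
        a,b=np.polyval(l,v),np.polyval(r,v); o,d=ray(c,(a+b)/2,v); P.append(o+d*(.046*c["fx"]/(b-a)))
    d=P[0]-P[1]; col=m[:200,315:330]; 
    print("tilt rad (+ = +y end up)",round(float(np.arctan2(d[2],np.hypot(*d[:2]))),4),"top z",np.round([P[0][2],P[1][2]],4),
      "widths",np.round([np.polyval(r-l,40),np.polyval(r-l,215)],1),"yaw",np.degrees(np.arctan2(d[1],d[0])).round(1),
      "end row",[int(np.flatnonzero(col[:,i])[0]) for i in (0,7,14)])
if __name__=="__main__":
    import sys
    s=state();print(s["t"],s["eef_pos"],s["tcp_rot"][2],s["ft_force"],s["finger_gap"]*9.3,s["grasp_force"]); tilt(sys.argv[1] if len(sys.argv)>1 else None)
E
python3 tilt.py
```

```text
10.15 [0.47500405 0.10707033 0.06191986] 113.37965844815079 [ 0.2637958   0.10503899 -4.65313941] 4.596031759292224 29.983540177345276
tilt rad (+ = +y end up) -0.0079 top z [0.0965 0.0971] widths [112.4  96.1] yaw 113.1 end row [16, 16, 16]
```

>>> {"method": "play_rows", "body": {
  "jaw": [4,4,4],
  "offset": [
    [0,0,-0.1],
    [0,0,-0.2],
    [0,0,-0.2]
  ],
  "angular": [
    [0,0,0],
    [0,0,0],
    [0,0,0]
  ]
}}

```text
t: 10.58
eef_pos: [0.475, 0.1071, 0.0601]
tcp_rot: [180.0, 0.0, 113.4]
ft_force: [-4.8, -0.9, 4.9]
finger_gap: 0.493
grasp_force: 30.0
```

```bash
python3 tilt.py
```

```text
10.575 [0.47495683 0.10705675 0.06011017] 113.37865172681494 [-4.77176232 -0.90461974  4.85360932] 4.580450863388664 29.984065890312195
tilt rad (+ = +y end up) -0.0119 top z [0.0946 0.0955] widths [112.3  96.2] yaw 113.0 end row [16, 16, 16]
```

>>> {"method": "play_rows", "body": {
  "jaw": [4,6,6,6,6,6,6,6],
  "offset": [
    [0,0,0.1],
    [0,0,0.1],
    [0,0,0.1],
    [0,0,0.1],
    [0,0,0.1],
    [0,0,0.1],
    [0,0,0.1],
    [0,0,0.1]
  ],
  "angular": [
    [0,0,0],
    [0,0,0],
    [0,0,0],
    [0,0,0],
    [0,0,0],
    [0,0,0],
    [0,0,0],
    [0,0,0]
  ]
}}

```text
t: 11.62
eef_pos: [0.4749, 0.107, 0.0606]
tcp_rot: [-180.0, -0.0, 113.4]
ft_force: [-0.0, -0.1, 0.2]
finger_gap: 0.647
grasp_force: 0.0
```

```bash
python3 tilt.py; python3 ft.py 8; python3 tilt.py
```

```text
11.625 [0.47487287 0.10704012 0.0606469 ] 113.37770506797835 [-0.04648729 -0.13194207  0.20056877] 6.013410862357432 0.0
tilt rad (+ = +y end up) 0.061 top z [0.1017 0.0972] widths [118.1  97. ] yaw 113.0 end row [21, 21, 21]
12.075 [0.47488236 0.10704525 0.06065798] [1.79997737e+02 1.19495715e-03 1.13376004e+02] 5.984867683949284 0.0
F [ 0.105 -0.008 -0.158] [0.33 0.5  0.44] M [-0.0615  0.0239 -0.0007] [0.0226 0.0248 0.0288] M tool xy [ 0.0463 -0.047 ]
12.075 [0.47488236 0.10704525 0.06065798] 113.37600404691308 [ 0.32355606  0.53568417 -0.05137078] 5.984867683949284 0.0
tilt rad (+ = +y end up) 0.0606 top z [0.1016 0.0971] widths [118.  97.] yaw 113.0 end row [21, 21, 21]
```

It tipped with the +y end up; the unloaded moment bias equals the loaded reading, so the balance point is near the grasp. I'll regrasp matching the tilt, lift, level, and shift 10 mm toward +y.

>>> {"method": "play_rows", "body": {
  "jaw": [6,6,4,4,4,4,4,4,4,4,4],
  "offset": [
    [0,0,0],
    [0,0,0],
    [0,0,0],
    [0,0,0],
    [0,0,0],
    [0,0,0],
    [0,0,0],
    [0,0,0.5],
    [0,0,1.5],
    [-0.4,0.9,1.5],
    [-0.4,0.9,1.5]
  ],
  "angular": [
    [0.058,0.025,0],
    [0.058,0.025,0],
    [0.058,0.025,0],
    [0.058,0.025,0],
    [0.058,0.025,0],
    [0.058,0.025,0],
    [0.058,0.025,0],
    [0.058,0.025,0],
    [0.058,0.025,0],
    [0,0,0],
    [0,0,0]
  ]
}}

```text
t: 13.5
eef_pos: [0.4707, 0.1168, 0.0762]
tcp_rot: [180.0, 0.0, 113.5]
ft_force: [0.0, -0.1, -4.2]
finger_gap: 0.496
grasp_force: 30.0
```

```bash
python3 tilt.py; python3 ft.py 20
```

```text
13.5 [0.47066253 0.11677969 0.07623977] 113.45992245481203 [ 0.01684894 -0.11319237 -4.22884321] 4.613414749955387 29.98288929462433
tilt rad (+ = +y end up) -0.0025 top z [0.1109 0.1111] widths [112.4  95.8] yaw 113.2 end row [20, 20, 20]
14.55 [0.47085886 0.11605193 0.0756478 ] [-1.79997708e+02 -1.11698491e-03  1.13378007e+02] 4.606630741758604 29.982597827911377
F [-0.007 -0.138 -4.446] [0.39 0.4  0.47] M [-0.0311  0.0441 -0.0017] [0.026  0.0212 0.0154] M tool xy [ 0.0529 -0.0111]
```

>>> {"method": "play_rows", "body": {
  "jaw": [4,4,4,4,4],
  "offset": [
    [-0.2,0.45,0],
    [-0.2,0.45,-0.8],
    [-0.2,0.45,-1.4],
    [-0.2,0.45,-1.5],
    [-0.2,0.45,-1.5]
  ],
  "angular": [
    [0,0,0],
    [0,0,0],
    [0,0,0],
    [0,0,0],
    [0,0,0]
  ]
}}

```text
t: 15.18
eef_pos: [0.4687, 0.1206, 0.0607]
tcp_rot: [-180.0, -0.0, 113.4]
ft_force: [-4.3, -0.1, 3.7]
finger_gap: 0.492
grasp_force: 30.0
```

```bash
python3 tilt.py
```

```text
15.175 [0.46874181 0.12056903 0.0607038 ] 113.37499549893374 [-4.33302494 -0.14318108  3.73513015] 4.57856480333532 29.99238610267639
tilt rad (+ = +y end up) -0.0026 top z [0.0953 0.0955] widths [112.3  95.8] yaw 113.1 end row [19, 19, 20]
```

>>> {"method": "play_rows", "body": {
  "jaw": [4,6,6,6,6,6,6],
  "offset": [
    [0,0,0.08],
    [0,0,0.08],
    [0,0,0.08],
    [0,0,0.08],
    [0,0,0.08],
    [0,0,0.08],
    [0,0,0.08]
  ],
  "angular": [
    [0,0,0],
    [0,0,0],
    [0,0,0],
    [0,0,0],
    [0,0,0],
    [0,0,0],
    [0,0,0]
  ]
}}

```text
t: 16.1
eef_pos: [0.4689, 0.1205, 0.0615]
tcp_rot: [180.0, 0.0, 113.4]
ft_force: [1.5, -0.3, 0.6]
finger_gap: 0.644
grasp_force: 0.0
```

```bash
python3 tilt.py; python3 ft.py 14; python3 tilt.py
```

```text
16.1 [0.46888884 0.12053099 0.06145912] 113.37542514248936 [ 1.45932921 -0.29489223  0.57333243] 5.989950872110377 0.0
tilt rad (+ = +y end up) -0.0719 top z [0.0872 0.0929] widths [105.3  93.4] yaw 113.0 end row [18, 18, 18]
16.85 [0.46885643 0.12054026 0.06144029] [-1.79997138e+02 -1.03918102e-03  1.13379344e+02] 6.013530526140588 0.0
F [-0.069  0.354  0.112] [0.57 0.61 0.45] M [-0.0791  0.0298  0.0097] [0.0224 0.038  0.019 ] M tool xy [ 0.0587 -0.0608]
16.85 [0.46885643 0.12054026 0.06144029] 113.37934438313619 [-0.21728462  0.19172139  0.07729413] 6.013530526140588 0.0
tilt rad (+ = +y end up) -0.0769 top z [0.087  0.0931] widths [105.2  93.6] yaw 113.0 end row [18, 18, 18]
```

It now tipped the other way, so the balance position lies between: about 6 mm back. Regrasp with matching tilt, lift, level, and shift back.

>>> {"method": "play_rows", "body": {
  "jaw": [6,6,4,4,4,4,4,4,4,4,4,4],
  "offset": [
    [0,0,0],
    [0,0,0],
    [0,0,0],
    [0,0,0],
    [0,0,0],
    [0,0,0],
    [0,0,0],
    [0,0,0.5],
    [0,0,1.5],
    [0.28,-0.64,1.5],
    [0.28,-0.64,1.5],
    [0.28,-0.64,1.5]
  ],
  "angular": [
    [-0.068,-0.03,0],
    [-0.068,-0.03,0],
    [-0.068,-0.03,0],
    [-0.068,-0.03,0],
    [-0.068,-0.03,0],
    [-0.068,-0.03,0],
    [-0.068,-0.03,0],
    [-0.068,-0.03,0],
    [-0.068,-0.03,0],
    [0,0,0],
    [0,0,0],
    [0,0,0]
  ]
}}

```text
t: 18.4
eef_pos: [0.4716, 0.114, 0.0765]
tcp_rot: [-180.0, 0.1, 113.3]
ft_force: [-0.1, -0.2, -4.9]
finger_gap: 0.494
grasp_force: 30.0
```

```bash
python3 tilt.py; python3 ft.py 8
```

```text
18.4 [0.47159238 0.11404179 0.07652429] 113.34546984421229 [-0.06805433 -0.1763487  -4.91887703] 4.59467086630934 29.99006688594818
tilt rad (+ = +y end up) -0.0048 top z [0.1098 0.1102] widths [111.4  95. ] yaw 113.1 end row [17, 17, 17]
18.85 [0.47162081 0.11426936 0.07642596] [-1.79997150e+02  5.77289047e-03  1.13390644e+02] 4.580253318381973 29.99007135629654
F [-0.128  0.088 -4.616] [0.45 0.64 0.58] M [-0.0472  0.0351  0.0059] [0.0383 0.0202 0.0288] M tool xy [ 0.051  -0.0294]
```

>>> {"method": "play_rows", "body": {
  "jaw": [4,4,4,4,4,4],
  "offset": [
    [0.02,-0.05,0],
    [0.02,-0.05,-0.8],
    [0.02,-0.05,-1.3],
    [0.02,-0.05,-1.4],
    [0.02,-0.05,-1.47],
    [0.02,-0.05,-1.47]
  ],
  "angular": [
    [0,0,0],
    [0,0,0],
    [0,0,0],
    [0,0,0],
    [0,0,0],
    [0,0,0]
  ]
}}

```text
t: 19.6
eef_pos: [0.4719, 0.1137, 0.0619]
tcp_rot: [180.0, 0.0, 113.4]
ft_force: [-0.9, -0.2, -3.0]
finger_gap: 0.493
grasp_force: 30.0
```

```bash
python3 tilt.py
```

```text
19.6 [0.47194266 0.11365864 0.06186865] 113.37458575801807 [-0.9429257  -0.23020953 -3.00386577] 4.585333586484522 29.990410208702087
tilt rad (+ = +y end up) 0.0018 top z [0.0953 0.0951] widths [111.4  94.7] yaw 113.1 end row [17, 17, 17]
```

>>> {"method": "play_rows", "body": {
  "jaw": [4.5,6,6,6,6,6,6],
  "offset": [
    [0,0,0],
    [0,0,0],
    [0,0,0],
    [0,0,0],
    [0,0,0],
    [0,0,0],
    [0,0,0]
  ],
  "angular": [
    [0,0,0],
    [0,0,0],
    [0,0,0],
    [0,0,0],
    [0,0,0],
    [0,0,0],
    [0,0,0]
  ]
}}

```text
t: 20.52
eef_pos: [0.4719, 0.1136, 0.0618]
tcp_rot: [180.0, 0.0, 113.4]
ft_force: [-0.1, 0.4, 0.5]
finger_gap: 0.645
grasp_force: 0.0
```

```bash
python3 tilt.py; python3 ft.py 8; python3 tilt.py
```

```text
20.525 [0.4718749  0.11363792 0.06177101] 113.37444501158616 [-0.09654272  0.40975804  0.49170821] 5.997353041070835 0.0
tilt rad (+ = +y end up) 0.0016 top z [0.0953 0.0952] widths [111.5  94.8] yaw 113.1 end row [17, 17, 17]
20.975 [0.47188869 0.11362466 0.06174295] [-1.79999658e+02  8.30609253e-04  1.13375027e+02] 5.99190716914704 0.0
F [-0.542  0.179 -0.069] [0.52 0.39 0.45] M [-0.0435  0.0225 -0.0306] [0.0344 0.0294 0.0207] M tool xy [ 0.0379 -0.031 ]
20.975 [0.47188869 0.11362466 0.06174295] 113.37502690358347 [-1.16652773  0.37382521  0.09735577] 5.99190716914704 0.0
tilt rad (+ = +y end up) -0.0006 top z [0.0952 0.0952] widths [111.4  94.8] yaw 113.1 end row [17, 17, 17]
```

Balanced level (tilt ≈ 0.00 rad, let go, >0.5 s). Rise straight up and go over the handle, keeping the stand in view.

>>> {"method": "play_rows", "body": {
  "jaw": [6,6,6,6,6,6,6,6,6,6,6,6],
  "offset": [
    [0,0,1.5],
    [0,0,4],
    [0,0,8],
    [0,0,13],
    [0,0,18],
    [0,0,23],
    [0,-4,27],
    [-0.5,-8,30],
    [-1,-12,33],
    [-1.2,-15,35],
    [-1.2,-16,35],
    [-1.2,-16,35]
  ],
  "angular": [
    [0,0,0],
    [0,0,0],
    [0,0,0],
    [0,0,0],
    [0,0,0],
    [0,0,0],
    [0,0,0.05],
    [0,0,0.1],
    [0,0,0.129],
    [0,0,0.129],
    [0,0,0.129],
    [0,0,0.129]
  ]
}}

```text
t: 22.52
eef_pos: [0.4597, -0.0464, 0.4114]
tcp_rot: [-180.0, -0.0, 120.7]
ft_force: [0.3, -0.2, 0.4]
finger_gap: 0.643
grasp_force: 0.0
```

```bash
python3 - <<'E'
from h import *
c=imaging.calibration("wrist"); im=imaging.read_camera("wrist");cv2.imwrite("pics/w3.png",im[:,:,::-1]); np.save("w3c.npy",c,allow_pickle=True)
s=state();print(s["t"],s["eef_pos"],s["tcp_rot"])
print("pred stand",proj(c,[.4713,.1165,.05]),"handle",proj(c,[.452,-.081,.03]))
E
```

```text
22.575 [ 0.45976584 -0.04590868  0.4111076 ] [-1.79965388e+02 -4.20470217e-02  1.20758754e+02]
pred stand [376.28118725  74.13767583] handle [307.96769357 165.89117374]
```

View pics/w3.png

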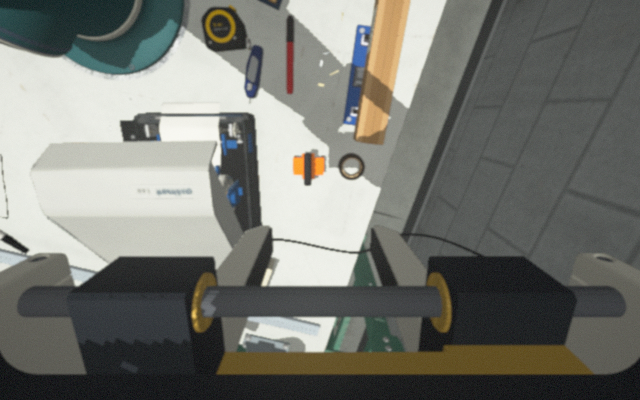

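Handle is at (309,167) with its bar vertical in the image, tape at (351,166), stand plate's left edge at (355,75), carton (375,70) still on it.

```bash
python3 - <<'E'
from h import *
im=cv2.imread("pics/w3.png")[:,:,::-1].copy(); c=np.load("w3c.npy",allow_pickle=True).item()
ob=np.vstack(blobs(im,(3,120,80),(22,255,255),(285,140,335,195),15)); print("orange",rectz(c,ob,.027),cv2.boundingRect(ob))
for q in blobs(im,(0,0,0),(179,255,75),(300,140,318,195),15): print("bar",cv2.contourArea(q),rectz(c,q,.06),cv2.boundingRect(q))
q=np.vstack(blobs(im,(100,110,50),(125,255,255),(340,15,378,130),8))
P=np.array([plane(c,*p,.01)[:2] for p in q.reshape(-1,2)]); th=np.radians(-66.64); ex=np.array([np.cos(th),np.sin(th)]);ey=np.array([-ex[1],ex[0]])
print("plate x' range",((P-[.4713,.1165])@ex).min(),((P-[.4713,.1165])@ex).max(),"y' min",((P-[.4713,.1165])@ey).min())
ct=blobs(im,(8,60,60),(22,255,255),(355,0,420,150),100)[0]; Q=np.array([plane(c,*p,.096)[:2] for p in ct.reshape(-1,2)]); 
print("carton rect",rectz(c,ct,.096),"near end x'",((Q-[.4713,.1165])@ex).max())
E
```

```text
orange [ 0.4524 -0.0819  0.0573  0.0463 30.8596] (293, 154, 31, 25)
bar 78.5 [ 4.52100e-01 -8.04000e-02  5.30000e-02  5.50000e-03 -5.98947e+01] (306, 154, 4, 30)
plate x' range -0.0790313614677551 0.08654958583650052 y' min -0.03999309526553648
carton rect [ 4.71500e-01  1.09500e-01  2.09000e-01  5.09000e-02 -6.64913e+01] near end x' 0.11096609325212971
```

>>> {"method": "play_rows", "body": {
  "jaw": [4,4,4,4,4,4,4,4,4,4,4,4],
  "offset": [
    [-0.3,-1.5,-3],
    [-0.74,-3.5,-8],
    [-0.74,-3.5,-13],
    [-0.74,-3.5,-18],
    [-0.74,-3.5,-23],
    [-0.74,-3.5,-27],
    [-0.74,-3.5,-30],
    [-0.74,-3.5,-33],
    [-0.74,-3.5,-35],
    [-0.74,-3.5,-36.5],
    [-0.74,-3.5,-37.2],
    [-0.74,-3.5,-37.2]
  ],
  "angular": [
    [0,0,0],
    [0,0,0],
    [0,0,0],
    [0,0,0],
    [0,0,0],
    [0,0,0],
    [0,0,0],
    [0,0,0],
    [0,0,0],
    [0,0,0],
    [0,0,0],
    [0,0,0]
  ]
}}

```text
t: 24.08
eef_pos: [0.4525, -0.0811, 0.0397]
tcp_rot: [-180.0, -0.0, 120.8]
ft_force: [-1.0, -0.0, 0.1]
finger_gap: 0.433
grasp_force: 0.0
```

```bash
python3 - <<'E'
from h import *
c=imaging.calibration("wrist"); im=imaging.read_camera("wrist");cv2.imwrite("pics/w4.png",im[:,:,::-1]); np.save("w4c.npy",c,allow_pickle=True)
s=state();print(s["t"],s["eef_pos"],s["tcp_rot"],s["ft_force"])
E
```

```text
24.125 [ 0.45267751 -0.08124834  0.04014701] [1.79985576e+02 1.27486522e-02 1.20779699e+02] [-0.72453605 -0.15808841 -0.44921167]
```

View pics/w4.png

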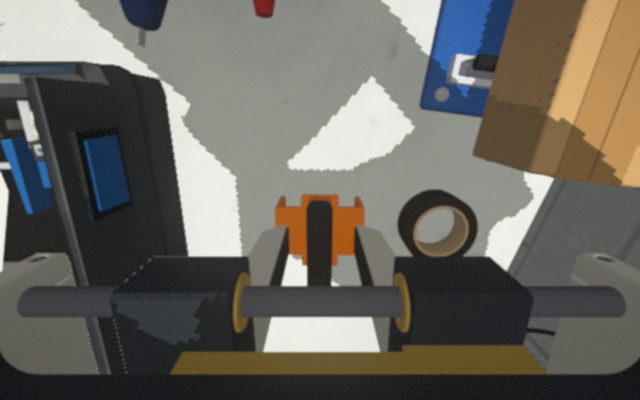

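The bar is centred between the fingers (col 319), its end at row ~201; plate corners near (277,197) and (364,196). Check its position along the bar, then grip.

```bash
python3 - <<'E'
from h import *
c=np.load("w4c.npy",allow_pickle=True).item(); im=cv2.imread("pics/w4.png")[:,:,::-1].copy()
hsv=cv2.cvtColor(im,cv2.COLOR_RGB2HSV); m=cv2.inRange(hsv,(3,120,60),(22,255,255))[185:290,265:380]
d=cv2.inRange(hsv,(0,0,0),(179,255,75))[185:290,265:380]
print("dark top row",[185+int(np.flatnonzero(d[:,x-265])[0]) for x in(314,319,324)],"orange top rows",{x:185+int(np.flatnonzero(m[:,x-265])[0]) for x in(277,280,284,292,298,303,308,319,332,340,350,357,362) if m[:,x-265].any()})
a=np.radians(120.78); t=np.array([.45268,-.08125]); tx=np.array([np.cos(a),np.sin(a)]);ty=np.array([np.sin(a),-np.cos(a)])
# predict for a centred handle
for nm,p in dict(bar_top=(30,0,.064),bar_bot=(30,0,.05),post25=(25,0,.028),plate=(17,20,.028),foot=(17,27,0),legtop=(17,-27,.028)).items():
    print(nm,proj(c,np.r_[t+tx*p[0]/1e3+ty*p[1]/1e3,p[2]]).round(1),"1mm fwd",proj(c,np.r_[t+tx*(p[0]+1)/1e3+ty*p[1]/1e3,p[2]]).round(1))
E
```

```text
dark top row [201, 201, 201] orange top rows {277: 205, 280: 199, 284: 197, 292: 207, 298: 207, 303: 195, 308: 195, 319: 195, 332: 195, 340: 207, 350: 207, 357: 197, 362: 205}
bar_top [320.7 205. ] 1mm fwd [320.7 203.1]
bar_bot [320.8 197.2] 1mm fwd [320.8 195.4]
post25 [320.8 194.8] 1mm fwd [320.8 193.2]
plate [351.8 206.7] 1mm fwd [351.9 205.2]
foot [357.5 194.6] 1mm fwd [357.6 193.3]
legtop [278.8 206.7] 1mm fwd [278.7 205.2]
```

>>> {"method": "play_rows", "body": {
  "jaw": [0.8,0.8,0.8,0.8,0.8,0.8,0.8],
  "offset": [
    [0,0,0],
    [0,0,0],
    [0,0,0],
    [0,0,0],
    [0,0,0],
    [0,0,0],
    [0,0,0]
  ],
  "angular": [
    [0,0,0],
    [0,0,0],
    [0,0,0],
    [0,0,0],
    [0,0,0],
    [0,0,0],
    [0,0,0]
  ]
}}

```text
t: 25.0
eef_pos: [0.4525, -0.0814, 0.0399]
tcp_rot: [180.0, 0.0, 120.8]
ft_force: [-2.4, -1.1, 3.2]
finger_gap: 0.149
grasp_force: 30.0
```

Handle is centred under the TCP within 0.5 mm and gripped. Lift, carry above the carton over the knife edge.

>>> {"method": "play_rows", "body": {
  "jaw": [0.8,0.8,0.8,0.8,0.8,0.8,0.8,0.8,0.8,0.8,0.8,0.8],
  "offset": [
    [0,0,1],
    [0,0,4],
    [0,0,8],
    [0,0,12],
    [0,0,14],
    [0.4,4,14],
    [0.8,8,14],
    [1.2,12,14],
    [1.6,16,14],
    [1.88,19,14],
    [1.88,19.65,14],
    [1.88,19.65,14]
  ],
  "angular": [
    [0,0,0],
    [0,0,0],
    [0,0,0],
    [0,0,0],
    [0,0,0],
    [0,0,-0.04],
    [0,0,-0.08],
    [0,0,-0.129],
    [0,0,-0.129],
    [0,0,-0.129],
    [0,0,-0.129],
    [0,0,-0.129]
  ]
}}

```text
t: 26.5
eef_pos: [0.4711, 0.1149, 0.1793]
tcp_rot: [-180.0, -0.0, 113.4]
ft_force: [0.4, -0.4, 1.0]
finger_gap: 0.147
grasp_force: 30.0
```

```bash
python3 - <<'E'
from h import *
s=state();print(s["t"],s["eef_pos"],s["tcp_rot"],s["finger_gap"]*9.3)
c=imaging.calibration("wrist"); im=imaging.read_camera("wrist");cv2.imwrite("pics/w5.png",im[:,:,::-1])
hsv=cv2.cvtColor(im,cv2.COLOR_RGB2HSV); m=cv2.inRange(hsv,(5,60,40),(24,255,255)); o=cv2.inRange(hsv,(3,190,90),(14,255,255))
a=np.radians(113.37); tx=np.array([np.cos(a),np.sin(a)]);ty=np.array([np.sin(a),-np.cos(a)]); L0=np.array([.4719,.11365])
for v in range(40,190,20):
    x=np.flatnonzero(m[v,230:420])+230
    if len(x)>20:
        A=plane(c,x[0],v,.0965)[:2];B=plane(c,x[-1]+1,v,.0965)[:2]; M=(A+B)/2-L0; print(v,x[0],x[-1],"width",np.linalg.norm(B-A).round(4),"along",(M@tx).round(4),"lateral",(M@ty).round(4))
ys,xs=np.nonzero(o[:300,230:420]); print("orange box",xs.min()+230,xs.max()+230,ys.min(),ys.max())
t=s["eef_pos"]; 
for p in ((17,27,-.012),(17,-27,-.012),(17,27,-.04),(17,-27,-.04)): print(proj(c,np.r_[t[:2]+tx*p[0]/1e3+ty*p[1]/1e3,t[2]+p[2]]).round(1))
# near end of carton
x=np.flatnonzero(m[:,318]); print("carton end row",x[0],((plane(c,318,x[0],.0965)[:2]-L0)@tx).round(4))
# knife ends / plate blue extents
b=blobs(im,(100,110,50),(125,255,255),(230,0,420,190),15)
if b:
    P=np.array([plane(c,*p,.01)[:2]-L0 for p in np.vstack(b).reshape(-1,2)]); print("plate along",(P@tx).min().round(4),(P@tx).max().round(4),"lat",(P@ty).min().round(4),(P@ty).max().round(4))
E
```

```text
26.5 [0.47106953 0.11493531 0.17932993] [-1.79952419e+02 -1.53848764e-03  1.13410202e+02] 1.365854350833585
80 294 350 width 0.0455 along 0.1011 lateral 0.0011
100 295 349 width 0.0447 along 0.0858 lateral 0.0011
120 294 349 width 0.0464 along 0.07 lateral 0.0007
140 295 348 width 0.0455 along 0.0537 lateral 0.0008
160 296 347 width 0.0447 along 0.0367 lateral 0.0008
180 295 347 width 0.0464 along 0.019 lateral 0.0004
orange box 278 364 194 241
[362.5 206.3]
[278.7 206.2]
[357.4 194.2]
[284.  194.1]
carton end row 65 0.1121
plate along -0.0125 0.0822 lat -0.0394 0.0409
```

The carton is still level and centred under the handle; the plate ends put the knife edge about 1.5 mm back along the stand, so I correct a little and descend most of the way.

>>> {"method": "play_rows", "body": {
  "jaw": [0.8,0.8,0.8,0.8,0.8,0.8,0.8,0.8,0.8,0.8],
  "offset": [
    [0.1,-0.11,0],
    [0.1,-0.11,-1.5],
    [0.1,-0.11,-3],
    [0.1,-0.11,-3.8],
    [0.1,-0.11,-4.4],
    [0.1,-0.11,-5],
    [0.1,-0.11,-5.6],
    [0.1,-0.11,-6.2],
    [0.1,-0.11,-6.5],
    [0.1,-0.11,-6.5]
  ],
  "angular": [
    [0,0,0],
    [0,0,0],
    [0,0,0],
    [0,0,0],
    [0,0,0],
    [0,0,0],
    [0,0,0],
    [0,0,0],
    [0,0,0],
    [0,0,0]
  ]
}}

```text
t: 27.8
eef_pos: [0.4722, 0.114, 0.1146]
tcp_rot: [-180.0, 0.0, 113.4]
ft_force: [0.1, 0.2, 0.0]
finger_gap: 0.147
grasp_force: 30.0
```

```bash
python3 ft.py 4; python3 tilt.py
```

```text
28.0 [0.47237173 0.11406709 0.11499256] [1.79980557e+02 4.70137584e-03 1.13376391e+02] 1.3775623222383413 29.999794363975525
F [-0.019 -0.084 -0.299] [0.31 0.33 0.54] M [-0.0905  0.0477  0.0414] [0.0227 0.0295 0.0232] M tool xy [ 0.0797 -0.0642]
28.0 [0.47237173 0.11406709 0.11499256] 113.3763906904015 [ 0.4945329  -0.52382112 -0.89461521] 1.3775623222383413 29.999794363975525
tilt rad (+ = +y end up) -0.0622 top z [0.0928 0.0994] widths [78.7 69.4] yaw 113.1 end row [46, 46, 46]
```

```bash
cat > lvl.py <<'E'
from h import *
def lvl(z=.0965):
    s=state(); c=imaging.calibration("wrist"); im=imaging.read_camera("wrist")
    hsv=cv2.cvtColor(im,cv2.COLOR_RGB2HSV); m=cv2.inRange(hsv,(5,60,40),(24,255,255)); o=cv2.inRange(hsv,(3,190,90),(14,255,255))
    a=np.radians(113.37); tx=np.array([np.cos(a),np.sin(a)]);ty=np.array([np.sin(a),-np.cos(a)]); L0=np.array([.4719,.11365])
    top=np.flatnonzero(m[:,318])[0]; S=[];W=[];lat=[]
    for v in range(top+6,185,3):
        x=np.flatnonzero(m[v,230:420])+230
        A=plane(c,x[0],v,z)[:2];B=plane(c,x[-1]+1,v,z)[:2]; M=(A+B)/2-L0; S.append(M@tx);W.append(np.linalg.norm(B-A));lat.append(M@ty)
    S=np.array(S);W=np.array(W); p=np.polyfit(S,W,1); h=c["cam_to_world"][2][3]-z
    print(round(s["t"],2),s["eef_pos"].round(4),"tilt",round(p[0]/.046*h,4),"W",W.mean().round(4),"lat",np.mean(lat).round(4),"end",top,((plane(c,318,top,z)[:2]-L0)@tx).round(4),"F",s["ft_force"].round(1),s["finger_gap"]*9.3)
    ys,xs=np.nonzero(o[170:300,230:420]); print("orange",xs.min()+230,xs.max()+230,ys.min()+170,ys.max()+170)
if __name__=="__main__": lvl()
E
python3 lvl.py; python3 -c "
import h,cv2
import lvl
h.imaging.calibration=h.imaging.calibration
"
```

```text
28.05 [0.4724 0.1141 0.115 ] tilt -0.0518 W 0.0457 lat 0.0008 end 46 0.1122 F [ 0.3 -0.4  0. ] 1.356132844293483
orange 277 364 194 242
```

```bash
python3 - <<'E'
from h import *
c=imaging.calibration("wrist"); im=imaging.read_camera("wrist"); cv2.imwrite("pics/w6.png",im[:,:,::-1])
m=cv2.inRange(cv2.cvtColor(im,cv2.COLOR_RGB2HSV),(5,60,40),(24,255,255))
a=np.radians(113.37); tx=np.array([np.cos(a),np.sin(a)]);ty=np.array([np.sin(a),-np.cos(a)]); L0=np.array([.4719,.11365])
for v in range(48,190,12):
    x=np.flatnonzero(m[v,230:420])+230; s=(plane(c,320,v,.0965)[:2]-L0)@tx
    f=lambda th:[proj(c,np.r_[L0+tx*s+ty*y,.0965+th*s])[0] for y in(-.023,.023)]
    print(v,x[0],x[-1]+1,"s",s.round(3),"level",np.round(f(0),1),"tipped",np.round(f(-.07),1))
sc=imaging.read_camera("side"); q=imaging.calibration("side")
for th in(0,-.07,.07): print(th,[proj(q,np.r_[L0+tx*.111,.096+th*.11]).round(1),proj(q,np.r_[L0+tx*.111,.05+th*.11]).round(1)])
mm=cv2.inRange(cv2.cvtColor(sc,cv2.COLOR_RGB2HSV),(5,60,40),(24,255,255)); u=int(proj(q,np.r_[L0+tx*.111,.07])[0])
for d in(-6,0,6):
    r=np.flatnonzero(mm[200:300,u+d])+200; print(u+d,r[:1],r[-1:])
    print(sc[r[-1]-22:r[-1]+3,u+d].sum(1).tolist())
E
```

```text
48 283 360 s 0.111 level [279.8 359.5] tipped [281.5 357.9]
60 282 360 s 0.105 level [280.2 359.1] tipped [281.8 357.6]
72 283 360 s 0.098 level [280.6 358.7] tipped [282.1 357.3]
84 283 360 s 0.092 level [281.1 358.3] tipped [282.4 357. ]
96 284 359 s 0.085 level [281.5 357.9] tipped [282.7 356.8]
108 284 359 s 0.078 level [281.9 357.5] tipped [283.  356.5]
120 284 358 s 0.071 level [282.3 357.1] tipped [283.3 356.2]
132 284 359 s 0.064 level [282.7 356.7] tipped [283.6 355.9]
144 284 358 s 0.056 level [283.1 356.3] tipped [283.9 355.6]
156 285 357 s 0.049 level [283.5 355.9] tipped [284.2 355.3]
168 285 356 s 0.041 level [284.  355.5] tipped [284.5 355. ]
180 285 357 s 0.033 level [284.4 355.1] tipped [284.8 354.7]
0 [array([314.6, 254.9]), array([314.8, 269.8])]
-0.07 [array([314.6, 257.4]), array([314.8, 272.2])]
0.07 [array([314.5, 252.3]), array([314.7, 267.3])]
308 [201] [269]
[259, 264, 277, 327, 403, 446, 468, 474, 472, 426, 362, 321, 325, 323, 320, 330, 328, 314, 325, 314, 324, 325, 322, 325, 279]
314 [216] [269]
[273, 262, 272, 312, 371, 421, 435, 427, 389, 327, 280, 280, 277, 280, 290, 290, 287, 288, 301, 308, 327, 335, 333, 306, 227]
320 [243] [268]
[306, 313, 301, 313, 342, 422, 476, 478, 432, 362, 318, 302, 291, 303, 302, 302, 299, 315, 309, 308, 317, 331, 336, 300, 233]
```

```bash
python3 - <<'E'
from h import *
q=imaging.calibration("side"); sc=imaging.read_camera("side"); sn=cv2.resize(sc[190:290,260:360],(400,400),interpolation=cv2.INTER_CUBIC)
old=cv2.imread("pics/place.png")[:,:400,::-1].copy()
a=np.radians(113.37); tx=np.array([np.cos(a),np.sin(a)]); L0=np.array([.4719,.11365])
def edge(im,u):
    m=cv2.inRange(cv2.cvtColor(np.ascontiguousarray(im),cv2.COLOR_RGB2HSV),(5,60,40),(24,255,255)); uu=int((u-260)*4)
    return [190+np.flatnonzero(m[200:360,x])[-1]/4+50+.25 for x in range(uu-24,uu+25,6)]
for nm,im,s,z in (("old held",old,.1112-.0073,.0515),("now level",sn,.112,.05),("now tipped",sn,.112,.05-.0078)):
    p=proj(q,np.r_[L0+tx*s,z]); e=edge(im,p[0]); print(nm,"pred",p.round(2),"meas",np.mean(e).round(2),"diff",(np.mean(e)-p[1]).round(2))
E
python3 tilt.py
```

```text
old held pred [314.17 267.02] meas 266.58 diff -0.44
now level pred [314.85 270.08] meas 269.58 diff -0.5
now tipped pred [314.88 272.52] meas 269.58 diff -2.94
28.25 [0.4723116  0.11406438 0.1148283 ] 113.37672076462047 [ 0.46545264 -0.1125307  -1.10774436] 1.3436146242459865 29.999913275241852
tilt rad (+ = +y end up) -0.0674 top z [0.0926 0.0998] widths [78.7 69.6] yaw 113.2 end row [46, 46, 46]
```

Side view comparison shows the carton's end exactly where a level carton must be. Lower the handle the last 3 mm, gently.

>>> {"method": "play_rows", "body": {
  "jaw": [0.8,0.8,0.8,0.8],
  "offset": [
    [0,0,-0.1],
    [0,0,-0.2],
    [0,0,-0.26],
    [0,0,-0.26]
  ],
  "angular": [
    [0,0,0],
    [0,0,0],
    [0,0,0],
    [0,0,0]
  ]
}}

```text
t: 28.8
eef_pos: [0.4722, 0.114, 0.1121]
tcp_rot: [-180.0, -0.0, 113.4]
ft_force: [-0.5, -0.7, 0.4]
finger_gap: 0.147
grasp_force: 30.0
```

```bash
cat > sl.py <<'E'
from h import *
q=imaging.calibration("side"); sc=imaging.read_camera("side"); sn=cv2.resize(sc[190:290,260:360],(400,400),interpolation=cv2.INTER_CUBIC)
m=cv2.inRange(cv2.cvtColor(sn,cv2.COLOR_RGB2HSV),(5,60,40),(24,255,255)); uu=int((314.85-260)*4)
e=np.mean([190+np.flatnonzero(m[200:360,x])[-1]/4+50+.25 for x in range(uu-24,uu+25,6)]); print("end row",e.round(2),"(level 269.6; +y down 272)")
E
python3 sl.py; python3 ft.py 4
```

```text
end row 269.58 (level 269.6; +y down 272)
29.05 [0.47230109 0.11403929 0.11219522] [1.79996161e+02 2.58290872e-03 1.13377117e+02] 1.3854163352597881 29.99997854232788
F [ 0.228 -0.073 -0.321] [0.44 0.27 0.45] M [-0.0549  0.0079  0.0061] [0.0346 0.0121 0.0359] M tool xy [ 0.029  -0.0472]
```

>>> {"method": "play_rows", "body": {
  "jaw": [1.2,1.5,2,2.6,3,3,3],
  "offset": [
    [0,0,-0.03],
    [0,0,-0.03],
    [0,0,-0.03],
    [0,0,-0.03],
    [0,0,-0.03],
    [0,0,-0.03],
    [0,0,-0.03]
  ],
  "angular": [
    [0,0,0],
    [0,0,0],
    [0,0,0],
    [0,0,0],
    [0,0,0],
    [0,0,0],
    [0,0,0]
  ]
}}

```text
t: 29.92
eef_pos: [0.4723, 0.1141, 0.1118]
tcp_rot: [180.0, -0.0, 113.4]
ft_force: [0.9, 0.0, -0.7]
finger_gap: 0.318
grasp_force: 0.0
```

```bash
python3 sl.py; python3 lvl.py
```

```text
end row 269.67 (level 269.6; +y down 272)
29.98 [0.4723 0.114  0.1118] tilt -0.0447 W 0.0457 lat 0.0008 end 45 0.1122 F [0.  0.7 0. ] 3.0169962798526506
orange 278 364 194 264
```

Still level with the handle let go. Retreat straight up, then verify.

>>> {"method": "play_rows", "body": {
  "jaw": [3,3,3,3,3,3,3,3,3,3],
  "offset": [
    [0,0,1],
    [0,0,3],
    [0,0,6],
    [0,0,10],
    [0,0,14],
    [0,0,18],
    [0.4,-3,22],
    [1,-6,24],
    [1.2,-8,24],
    [1.2,-8,24]
  ],
  "angular": [
    [0,0,0],
    [0,0,0],
    [0,0,0],
    [0,0,0],
    [0,0,0],
    [0,0,0],
    [0,0,0],
    [0,0,0],
    [0,0,0],
    [0,0,0]
  ]
}}

```text
t: 31.28
eef_pos: [0.4842, 0.0332, 0.3533]
tcp_rot: [179.9, 0.0, 113.3]
ft_force: [-0.4, 0.2, -0.1]
finger_gap: 0.326
grasp_force: 0.0
```

```bash
python3 sl.py; python3 - <<'E'
from h import *
s=state(); c=imaging.calibration("wrist"); im=imaging.read_camera("wrist"); cv2.imwrite("pics/w7.png",im[:,:,::-1]); print(s["t"],s["eef_pos"],s["finger_gap"])
a=np.radians(113.37); tx=np.array([np.cos(a),np.sin(a)]);ty=np.array([np.sin(a),-np.cos(a)]); L0=np.array([.4719,.11365])
P=lambda cnt,z:(lambda Q:(np.round([(Q@tx).min(),(Q@tx).max(),(Q@ty).min(),(Q@ty).max()],4)))(np.array([plane(c,*p,z)[:2]-L0 for p in cnt.reshape(-1,2)]))
print("pred handle px",proj(c,np.r_[L0,.1]),proj(c,np.r_[L0+tx*.017+ty*.029,.1]))
u,v=proj(c,np.r_[L0,.1]).astype(int); roi=(u-45,max(v-45,0),u+45,v+45)
b=blobs(im,(3,190,90),(14,255,255),roi,15); 
if b: print("orange",P(np.vstack(b),.1),[cv2.boundingRect(x) for x in b])
d=blobs(im,(0,0,0),(179,255,60),(u-12,max(v-35,0),u+12,v+35),15)
for x in d[:2]: print("dark bar",P(x,.136),cv2.boundingRect(x))
k=blobs(im,(5,60,40),(24,255,255),(u-60,0,u+60,v+120),200); print("carton",P(k[0],.096))
B=blobs(im,(100,110,50),(125,255,255),(u-70,0,u+70,min(v+110,235)),10); print("plate",P(np.vstack(B),.01))
E
```

```text
end row 269.56 (level 269.6; +y down 272)
31.325 [0.48411043 0.03385555 0.35292393] 0.3242126024057438
pred handle px [335.37868383 108.55900784] [356.85204462  95.54605605]
orange [-0.0153  0.0229 -0.0267  0.0282] [(316, 91, 17, 30), (343, 96, 14, 25)]
dark bar [ 0.0102  0.0289 -0.0038  0.0051] (334, 84, 8, 17)
dark bar [-0.0265  0.003   0.0007  0.0058] (337, 106, 5, 25)
carton [-0.1081  0.1117 -0.0296  0.0318]
plate [-0.0724  0.0822 -0.039   0.0404]
```

The carton is level and the handle sits centred on the carton, roughly 1–2 mm from the estimated edge position. The gripper is clear, so I'm handing in.

```bash
python3 -c "
from station import order
print(order.sign_off())"; 
```

```text
the job is handed in; nothing more can be done
None
```

I handed the job in at about 31 s: my last camera check showed the carton balanced level on the knife edge, with the handle over it about 1–2 mm from the edge. I did not measure the handle's seating height directly or re-measure the label roll, small box and tape at the end, and the hand-in reported no verdict.

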